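# Find a tonearm's balance point on a knife edge and mark it with its bearing saddle

### The job

The record-player tonearm lying across the knife-edge stand is tail-heavy: slide it along over the edge, without lifting it off, until it balances level on the edge by itself. Then mark that point by setting the bearing saddle astride the wooden beam, directly above the knife edge, so that the arm is still balanced level with the saddle on it. Leave the valve, the solder reel and the transformer where they stand.

Things in the scene. Friction and masses are not known exactly. Their poses are not given: they have to be found in the camera images.
- stand: Knife-edge stand, fixed to the bench: grey base 144 x 90 x 12 mm (x -63 to +81 mm), an upright steel blade, and a dark fork before and behind it that catch the arm when it tips and keep it straight. Origin on the bench straight below the edge; x points the way the arm slides, towards its head; y runs along the edge; z up. Tipped against a fork the arm leans about 0.15 rad.
- edge (a point): Middle of the blade's top edge, 70 mm above the bench, axes as stand. The edge is 50 mm long in y; in x it is blunt: a flat only 5 mm wide with rounded corners, 8 mm overall. The arm balances while its balance point is over that flat.
- rear_fork (a point): Middle of the rear fork's seat, 38 mm behind the edge (stand's -x), 63.9 mm high. 10 mm long in x, 38 mm wide, slot for the beam 19 mm wide, cheeks up to 78 mm above the bench. Axes as stand.
- front_fork (a point): Middle of the front fork's seat, 56 mm ahead of the edge (stand's +x), 61.2 mm high. 10 mm long in x, 38 mm wide, slot 19 mm wide, cheeks up to 76 mm above the bench. Axes as stand.
- tonearm: Loose tonearm, 300 mm overall, 0.18 to 0.22 kg. Dark wooden beam 200 x 16 x 12 mm; origin on its underside at half its length, x towards the head, y across, z up. It starts leaning tail down on the rear fork and must slide to the stand's +x. Its balance point is unknown, between about x = -54 and -32 mm. A touching finger can hold its lean; let go, it rocks up to 2 s before it rests.
- tail_end (a point): Centre of the end of the steel tail stub (8 mm diameter, on the beam's centre line, from x = -100 to -155 mm of the arm), the arm's rearmost point, 6 mm above its underside; push here to slide it towards its head. Axes as tonearm.
- head_end (a point): Middle of the front edge of the flat aluminium headshell (24 mm wide, 4 mm thick), the arm's foremost point, x = +145 mm and 4 mm above the underside in the arm's frame; push here to slide it back. A black cartridge hangs below it, 16 mm below the beam's underside. Axes as tonearm.
- weight_mid (a point): Middle of the brass counterweight, tight on the tail stub: 32 mm diameter, 16 mm long, hung low so that its centre is 4 mm below the beam's underside, at x = -124 mm of the arm. Its mass is unknown, 80 to 122 g: this is what shifts the balance point.
- saddle_mid (a point): Middle of the loose aluminium bearing saddle, 30 mm above its feet; 60 mm high, 40 g, same after a half turn. x along the beam it straddles, y across. Below, a bridge 26 (x) x 44 (y) x 17 mm high with a slot along x from below, 22 mm wide, 9 mm deep; pivot pins out to y = +-30 mm at 9.5 mm above the feet. Seated, this point is 33 mm above the beam's underside.
- saddle_boss (a point): Middle of the saddle's upright boss, 35 mm above its feet, good to grip: 26 mm (x) x 16 mm (y), from 17 to 53 mm above the feet, with a screw head of 16 mm diameter on top up to 60 mm. Axes as saddle_mid. Seated, the feet are 9 mm below the beam's top, 3 mm clear of the blade.
- valve: Bystander: glass valve standing on its black base, 44 mm diameter, 108 mm high. Origin at the centre of its underside.
- reel: Bystander: reel of solder standing on its flange, 60 mm diameter, 48 mm high. Origin at the centre of its underside.
- transformer: Bystander: steel transformer, 75 x 62 mm, 68 mm high. Origin at the centre of its underside.
Mind the look-alikes: they are no part of the job. Of the things that look like the part that bears saddle_mid, the smaller one is meant. What is meant by the stand is not purple, and is the larger of those in its own colour.

How it is judged:
On the way:
1. the arm, let go and without the saddle, balances level on the knife edge (angle between tonearm's own z axis and vertical below 0.06 rad and angular speed of tonearm below 0.15 rad/s and contact force between tonearm and the arm below 0.02 N and contact force between tonearm and the fingers below 0.02 N and distance between saddle_mid and edge above 0.06 m), for 0.4 s.
At the end, for the whole second after the job is handed in: The arm rests on the knife edge, still and level within 0.06 rad (about 3 degrees), clear of both forks; the saddle sits upright astride the beam with its roof down on the beam's top, its middle within 6 mm of straight above the edge (angle between tonearm's own z axis and vertical below 0.06 rad and angular speed of tonearm below 0.1 rad/s and contact force between tonearm and stand above 0.5 N and contact force between tonearm and saddle above 0.05 N and x of saddle_mid in the frame of edge between -0.006 and 0.006 m and z of saddle_mid in the frame of tonearm between 0.03 and 0.036 m and y of saddle_mid in the frame of tonearm between -0.006 and 0.006 m and angle between the z axis of saddle_mid and the z axis of tonearm, either way round below 0.1 rad and z of tonearm in the frame of edge between -0.008 and 0.008 m); the robot touches nothing.
It fails at once if the arm is lifted off the knife edge (its middle rises more than 25 mm above it) (z of tonearm in the frame of edge above 0.025 m).
It fails at once if the arm falls off the stand (z of tonearm in the frame of edge below -0.025 m).
It fails at once if the valve is moved more than 20 mm or knocked over (distance of valve from where it was at the start of the episode above 0.02 m or angle between valve's own z axis and vertical above 0.5 rad).
It fails at once if the reel is moved more than 20 mm (distance of reel from where it was at the start of the episode above 0.02 m).
It fails at once if the transformer is moved more than 20 mm (distance of transformer from where it was at the start of the episode above 0.02 m).
It also fails if it takes over 72 s, if anything falls off the work surface, if the arm or the gripper's body presses on something with over 40 N, if the wrist force passes 120 N, or if a joint passes its speed limit or range.

### The arm

A 6-joint arm with a two-finger parallel gripper is mounted at the origin on the work surface. World frame = base frame: x ahead of the robot, y to its left, z up, the work surface at z = 0. Lengths are in m, angles in rad, forces in N, time in s.
With the tool pointing down it reaches from about 0.3 to 0.875 m from the base axis. Payload 6.4 kg.
Tool frame: the origin (TCP) lies at the very end of the fingers, on their centre line; the grasp point (between the pads) lies 19 mm behind it; z points along the fingers, y is the line along which they close (so a half turn about z gives the same grasp; the last joint's range is limited). The gripper opens to 85 mm and grips with 20 to 120 N. Pads are 22 mm wide; open, the fingers measure 114 mm over their backs; the gripper's body (76 mm by 85 mm) begins 54 mm behind the grasp point. The pads swing forward as they close: fully open they stand 13 mm farther back than shut.
Start: joints at [0.914, 0.181, 1.607, -0, 1.354, -0.206], TCP at [0.251, 0.518, 0.231] pointing down, gripper open.
Joint ranges: [-2.99, 2.99], [-0.89, 2.07], [0.3, 2.58], [-1.14, 4.28], [0, 2.63], [-3.12, 3.12]. Speed limits (rad/s): [2.57, 2.57, 3.01, 3.14, 3.14, 3.14].

### API

Orientations are given as a unit quaternion [w, x, y, z].
In Python, from bench import telemetry, camera, ctrl, spotter gives the robot as it stands.
- The arm moves only by the tool send_rows, never from a script. Its argument "series" is a list of rows, each a list of 3 entries, a list of its own where there are three numbers: the turn, a rotation vector about the world's x, y, z in degrees, then the shift along the world's x, y, z in mm, then the closure, from -1 (fully open) to 1 (shut), so that 0 is half open. In form: [[[rx, ry, rz], [dx, dy, dz], gripper], ...]. A call has 1 to 10 rows; each row is the pose to reach, as a shift and turn from the pose commanded when the call began; what a row does not reach only later rows make up. A row lasts 1/8 s, in which the tool goes at most 62.5 mm and 10.7 degrees, less where a joint would pass 70% of its speed; a pose out of reach is approached as far as the arm can. A call with a gripper value outside its range is refused whole. The fingers move at their own pace and stop on an object; the grip force is fixed at half the most. Time passes only in rows, so rows that repeat a pose let the fingers close. It gives the time, the measured TCP pose, the force, the opening and the grip force at its end, in the units of the state.
- telemetry.get_obs(): the state, without advancing time (a new reading comes with each control period).
- camera(name): name is "scene" or "top" or "wrist"; returns a dict with "pixels" (384x512x3 uint8, red, green, blue), "camera_matrix" (3x3 intrinsics, pixels), "xyz" and "orientation" of the camera in the world. Camera axes: x right, y up, looking along -z (the intrinsics and any distortion apply to the point x, -y, -z); pixel columns grow to the right and rows downward; lengths in m; the calibration is good to about 2 mm. A picture is of the moment at which its call begins. There is no depth.
- ctrl.hand_in(): hands the job in; it is judged then, once.
Trained networks look in the newest picture that a camera, given by its name, has taken for a name from the list of things; names that differ only in an ending like _2 or _b are one class to them, and where a whole thing is asked for, a point or a joint stands for the part that bears it (a point fixed in the world has none). Each returns a list of dicts, best first, with "conf" (0 to 1); they miss things now and then, are a little off and sometimes report something else, mostly with a low value. They report only what shows in the picture. A call takes as long as a camera call. They do not tell look-alikes from the thing itself.
- spotter.boxes_of(thing, camera): "xyz" ([x, y, z] in m, in world coordinates, good to about 4 mm: the middle of the surface that is visible of it).
- spotter.landmark_of(thing, camera): "xyz" ([x, y, z] in m, in world coordinates, good to about 4 mm: a listed point, or the origin of a listed thing).
The state is a dict: "time_s": time; "q": joint angles; "dq": joint speeds; "joint_efforts": joint torques, N m; "eef_pos": TCP position; "eef_rot": TCP orientation; "wrist_force": force on the tool from outside, world axes, zero at the start; "torque": the same for the moment, N m; "opening": opening from 0.0 (shut) to 1.0 (fully open); "grasp_force": force on a finger pad.
Only numpy, scipy, OpenCV 4.12 (cv2) and the standard library are available. Lean on these libraries where they do the work, as an engineer would, in place of code of your own. Each camera call takes 0.05 s, during which the arm holds its last target. There are 200 camera calls.

## Working session

There is one attempt and no reset: what is moved stays moved. The work goes in short steps, Python scripts to look and compute and a tool call to move; the robot and the scene stay as the last step left them, time stands still between calls to the robot, and variables do not carry over. Pictures are saved under pics/ and viewed, at most 10 in all, crops included, and the job is handed in when it is done.

Besides the shell and the picture viewer there is one more tool, called after ">>>" as name(argument=value, ...), one argument or row to a line, values as JSON. send_rows: Moves the arm, as the interface text tells. Its arguments: {"type":"object","properties":{"series":{"type":"array","items":{"type":"array"}}},"required":["series"]}

```bash
mkdir -p pics; python3 - <<'E'
from bench import telemetry, camera, ctrl, spotter
import cv2, numpy as np
for n in ["scene","top"]:
    c=camera(n); cv2.imwrite(f"pics/{n}0.png",c["pixels"][:,:,::-1])
    print(n,np.round(c["xyz"],3),np.round(c["camera_matrix"],1).tolist())
    for t in ["stand","edge","rear_fork","front_fork","tonearm","tail_end","head_end","saddle_mid","saddle_boss","valve","reel","transformer"]:
        print(t,[(np.round(d["xyz"],3).tolist(),round(d["conf"],2)) for d in spotter.landmark_of(t,n)])
o=telemetry.get_obs();print(o["time_s"],o["eef_pos"],o["eef_rot"])
E
```

```text
scene [ 1.398 -0.416  0.973] [[488.9, 0.0, 256.0], [0.0, 488.9, 195.9], [0.0, 0.0, 1.0]]
stand [([0.291, 0.242, -0.0], 0.78), ([0.386, -0.044, 0.003], 0.62), ([0.551, 0.056, -0.003], 0.57)]
edge [([0.288, 0.244, 0.068], 0.74)]
rear_fork [([0.386, -0.068, 0.048], 0.86), ([0.553, 0.016, 0.061], 0.83), ([0.277, 0.212, 0.06], 0.8)]
front_fork [([0.307, 0.294, 0.06], 0.91), ([0.563, 0.109, 0.065], 0.81), ([0.381, 0.003, 0.042], 0.64), ([0.74, -0.033, 0.001], 0.19)]
tonearm [([0.56, 0.075, 0.076], 0.97)]
tail_end [([0.545, -0.075, 0.058], 0.59)]
head_end [([0.566, 0.218, 0.097], 0.58)]
saddle_mid [([0.554, -0.387, 0.039], 0.83), ([0.513, -0.294, 0.031], 0.76), ([0.561, 0.109, 0.064], 0.66)]
saddle_boss [([0.557, -0.386, 0.044], 0.62), ([0.569, 0.217, 0.097], 0.6), ([0.513, -0.296, 0.035], 0.56), ([0.55, -0.04, 0.052], 0.34)]
valve []
reel [([0.698, -0.164, 0.003], 0.61), ([0.51, -0.296, 0.034], 0.31)]
transformer [([0.721, 0.202, -0.001], 0.61), ([0.51, -0.292, 0.029], 0.26)]
top [ 0.332 -0.049  1.214] [[394.3, 0.0, 253.6], [0.0, 394.3, 189.4], [0.0, 0.0, 1.0]]
stand [([0.292, 0.243, -0.00
[... 235 characters left out ...]
.97), ([0.551, 0.013, 0.062], 0.87), ([0.278, 0.209, 0.062], 0.77)]
front_fork [([0.386, -0.002, 0.049], 0.91), ([0.557, 0.108, 0.058], 0.81), ([0.305, 0.3, 0.061], 0.77)]
tonearm [([0.557, 0.079, 0.077], 0.61)]
tail_end [([0.539, -0.076, 0.06], 0.73)]
head_end [([0.572, 0.221, 0.101], 0.96)]
saddle_mid [([0.515, -0.293, 0.029], 0.72), ([0.557, 0.053, 0.071], 0.68), ([0.556, -0.386, 0.036], 0.62)]
saddle_boss [([0.509, -0.293, 0.037], 0.58), ([0.552, -0.385, 0.047], 0.55)]
valve [([0.737, -0.032, 0.003], 0.65)]
reel [([0.693, -0.164, 0.0], 0.59)]
transformer [([0.716, 0.2, -0.003], 0.57)]
1.3 [0.2504853  0.51756957 0.23127828] [ 4.01496812e-06  2.23458223e-01  9.74713508e-01 -2.63480713e-05]
```

View pics/scene0.png

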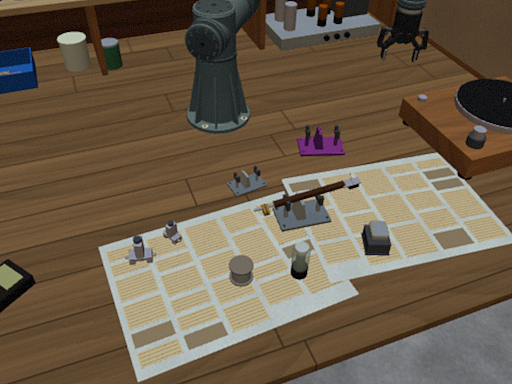

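View pics/top0.png

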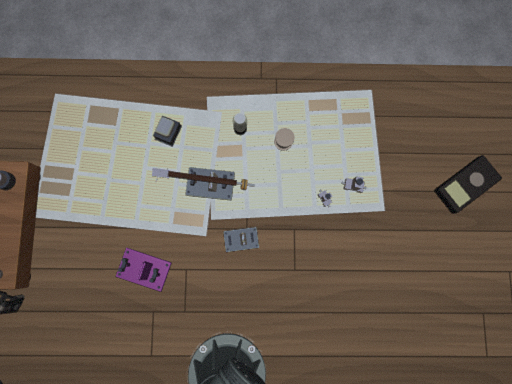

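The scene picture shows the arm lying on the larger grey stand at about (302,212), head at (352,182) and tail at (265,208). The smaller grey stand at (247,182) and the purple stand at (320,145) are decoys.

There are two saddle-like parts in the scene picture, at (140,250) and (172,232). The one at (172,232) is smaller, with its middle near z 0.030, which matches the description. I'll confirm with an enlarged crop.

```bash
python3 - <<'E'
import cv2, numpy as np
a=cv2.imread("pics/scene0.png")[210:270,115:195]; b=cv2.imread("pics/top0.png")[165:225,305:385]
f=lambda i:cv2.resize(i,None,fx=5,fy=5,interpolation=cv2.INTER_CUBIC)
cv2.imwrite("pics/crop0.png",np.hstack([f(a),f(b)]))
E
```

```text
(no output)
```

View pics/crop0.png

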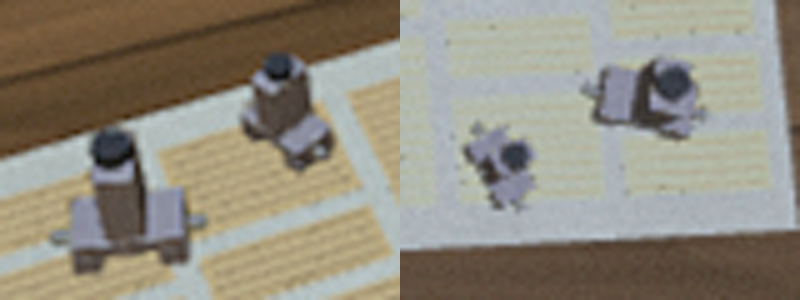

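The crop confirms it. The left-hand part (scene (140,250)) is the larger one. The right-hand part (scene (172,232)) is the smaller saddle, and it's the one I want. Its pins run at about 29° in the world. First I'll go behind the tail with the fingers shut.

>>> send_rows(
  series=[
    [[0,0,-10],[25,-55,0],1],
    [[0,0,-20],[50,-112,0],1],
    [[0,0,-30],[76,-170,0],1],
    [[0,0,-40],[104,-230,0],1],
    [[0,0,-50],[131,-290,0],1],
    [[0,0,-60],[158,-350,0],1],
    [[0,0,-69.4],[185,-410,0],1],
    [[0,0,-69.4],[211,-467,0],1],
    [[0,0,-69.4],[237,-525,0],1],
    [[0,0,-69.4],[263,-583,0],1],
  ],
)

```text
time_s: 2.55
eef_pos: [0.5072, -0.0521, 0.2316]
eef_rot: [0.0, 0.739, 0.674, 0.0]
wrist_force: [1.5, 0.4, 0.1]
opening: 0.003
grasp_force: 0.0
```

>>> send_rows(
  series=[
    [[0,0,0],[24,-60,-40],1],
    [[0,0,0],[24,-60,-90],1],
    [[0,0,0],[24,-60,-140],1],
    [[0,0,0],[24,-60,-181],1],
    [[0,0,0],[24,-60,-181],1],
  ],
)

```text
time_s: 3.18
eef_pos: [0.5277, -0.1088, 0.0471]
eef_rot: [-0.003, 0.739, 0.674, -0.001]
wrist_force: [-0.4, 0.3, 0.4]
opening: 0.001
grasp_force: 0.0
```

```bash
cat > h.py <<'E'
from bench import telemetry, camera, ctrl, spotter
import cv2, numpy as np
def st():
    o=telemetry.get_obs(); print("t",round(o["time_s"],2),"p",np.round(np.array(o["eef_pos"])*1e3,1),"q",np.round(o["eef_rot"],3),"F",np.round(o["wrist_force"],2),"op",round(o["opening"],3),"g",o["grasp_force"])
def best(t,n,ref,r=0.04):
    c=[d for d in spotter.landmark_of(t,n) if np.linalg.norm(np.array(d["xyz"])-ref)<r]
    return np.array(c[0]["xyz"]) if c else np.full(3,np.nan)
def arm(save=None):
    H=[];T=[];O=[]
    for n in ["top","scene"]:
        c=camera(n)
        if save: cv2.imwrite(f"pics/{save}_{n}.png",c["pixels"][:,:,::-1])
        H.append(best("head_end",n,[.569,.235,.085],.06));T.append(best("tail_end",n,[.542,-.06,.07],.06));O.append(best("tonearm",n,[.558,.09,.075],.06))
    h=np.nanmean(H,0);t=np.nanmean(T,0);o=np.nanmean(O,0)
    print("H",np.round(np.array(H)*1e3),"T",np.round(np.array(T)*1e3),"O",np.round(np.array(O)*1e3))
    print("lean(+ = head up)",round(np.arctan2(h[2]-t[2]+.002,np.hypot(*(h-t)[:2])),3),"yaw",np.degrees(np.arctan2(h[1]-t[1],h[0]-t[0])))
E
python3 -c "
from h import *
st();arm();st()"
```

```text
t 3.17 p [ 527.7 -108.8   47.1] q [-0.003  0.739  0.674 -0.001] F [-0.37  0.26  0.36] op 0.001 g 0.0
H [[572. 220. 104.]
 [568. 217.  98.]] T [[541. -78.  60.]
 [544. -73.  57.]] O [[557.  80.  77.]
 [560.  75.  76.]]
lean(+ = head up) 0.149 yaw 84.61614685244034
t 3.58 p [ 531.6 -110.3   51.9] q [0.001 0.739 0.674 0.001] F [-1.32  0.17 -0.35] op 0.005 g 0.0
```

>>> send_rows(
  series=[
    [[0,0,0],[8,12,0],1],
    [[0,0,0],[9,20,0],1],
    [[0,0,0],[9,24,0],1],
    [[0,0,0],[10,27,0],1],
    [[0,0,0],[10,30,0],1],
    [[0,0,0],[10,33,0],1],
    [[0,0,0],[10,33,0],1],
    [[0,0,0],[9,24,0],1],
    [[0,0,0],[9,24,0],1],
  ],
)

```text
time_s: 4.7
eef_pos: [0.5394, -0.0865, 0.0502]
eef_rot: [-0.0, 0.739, 0.674, 0.0]
wrist_force: [0.5, 0.4, -0.6]
opening: 0.002
grasp_force: 0.0
```

```bash
python3 -c "
from h import *
st();arm('p1');st()"
```

```text
t 4.7 p [539.4 -86.5  50.2] q [-0.     0.739  0.674  0.   ] F [ 0.5   0.41 -0.63] op 0.002 g 0.0
H [[575. 231. 102.]
 [570. 226.  98.]] T [[542. -64.  60.]
 [545. -65.  58.]] O [[560.  87.  76.]
 [560.  86.  76.]]
lean(+ = head up) 0.147 yaw 84.45374389315813
t 5.1 p [539.6 -85.9  50.3] q [-0.     0.739  0.674 -0.   ] F [ 0.26  0.1  -0.67] op -0.001 g 0.0
```

>>> send_rows(
  series=[
    [[0,0,0],[1,7,0],1],
    [[0,0,0],[1,10,0],1],
    [[0,0,0],[1,13,0],1],
    [[0,0,0],[1,13,0],1],
    [[0,0,0],[0,4,0],1],
    [[0,0,0],[0,4,0],1],
    [[0,0,0],[0,4,0],1],
    [[0,0,0],[0,4,0],1],
  ],
)

```text
time_s: 6.1
eef_pos: [0.5395, -0.0819, 0.0502]
eef_rot: [-0.0, 0.739, 0.674, 0.0]
wrist_force: [-0.7, -0.1, -0.5]
opening: 0.0
grasp_force: 0.0
```

```bash
python3 -c "
from h import *
st();arm('p2')"
```

```text
t 6.1 p [539.5 -81.9  50.2] q [-0.     0.739  0.674  0.   ] F [-0.66 -0.07 -0.54] op 0.0 g 0.0
H [[575. 235. 105.]
 [572. 232.  97.]] T [[541. -64.  60.]
 [544. -61.  60.]] O [[557.  94.  80.]
 [562.  87.  77.]]
lean(+ = head up) 0.144 yaw 83.99805215975458
```

>>> send_rows(
  series=[
    [[0,0,0],[1,7,0],1],
    [[0,0,0],[1,10,0],1],
    [[0,0,0],[1,13,0],1],
    [[0,0,0],[1,13,0],1],
    [[0,0,0],[0,4,0],1],
    [[0,0,0],[0,4,0],1],
    [[0,0,0],[0,4,0],1],
    [[0,0,0],[0,4,0],1],
  ],
)

```text
time_s: 7.5
eef_pos: [0.5395, -0.0779, 0.0502]
eef_rot: [-0.0, 0.739, 0.674, 0.0]
wrist_force: [-0.7, 0.5, 0.6]
opening: 0.0
grasp_force: 0.0
```

```bash
python3 -c "
from h import *
st();arm('p3')"
```

```text
t 7.5 p [539.5 -77.9  50.2] q [-0.     0.739  0.674  0.   ] F [-0.7   0.47  0.55] op 0.0 g 0.0
H [[575. 242.  84.]
 [570. 239.  71.]] T [[540. -61.  73.]
 [ nan  nan  nan]] O [[ nan  nan  nan]
 [562.  89.  71.]]
lean(+ = head up) 0.022 yaw 83.80900752479975
```

>>> send_rows(
  series=[
    [[0,0,0],[0,-10,0],1],
    [[0,0,0],[0,-20,0],1],
    [[0,0,0],[0,-20,0],1],
    [[0,0,0],[0,-20,0],1],
    [[0,0,0],[0,-20,0],1],
    [[0,0,0],[0,-20,0],1],
    [[0,0,0],[0,-20,0],1],
    [[0,0,0],[0,-20,0],1],
  ],
)

```text
time_s: 8.9
eef_pos: [0.5396, -0.0979, 0.0503]
eef_rot: [0.0, 0.739, 0.674, 0.0]
wrist_force: [-0.2, 0.5, 0.1]
opening: -0.004
grasp_force: 0.0
```

```bash
python3 -c "
from h import *
st();arm('p4')
i=cv2.imread('pics/p4_scene.png')[160:240,240:370]
cv2.imwrite('pics/p4c.png',cv2.resize(i,None,fx=6,fy=6,interpolation=cv2.INTER_CUBIC))"
```

```text
t 8.9 p [539.6 -97.9  50.3] q [0.    0.739 0.674 0.   ] F [-0.23  0.5   0.07] op -0.004 g 0.0
H [[576. 240.  79.]
 [574. 238.  72.]] T [[541. -60.  78.]
 [545. -58.  75.]] O [[562.  94.  73.]
 [561.  92.  72.]]
lean(+ = head up) 0.006 yaw 83.90081188269713
```

View pics/p4c.png

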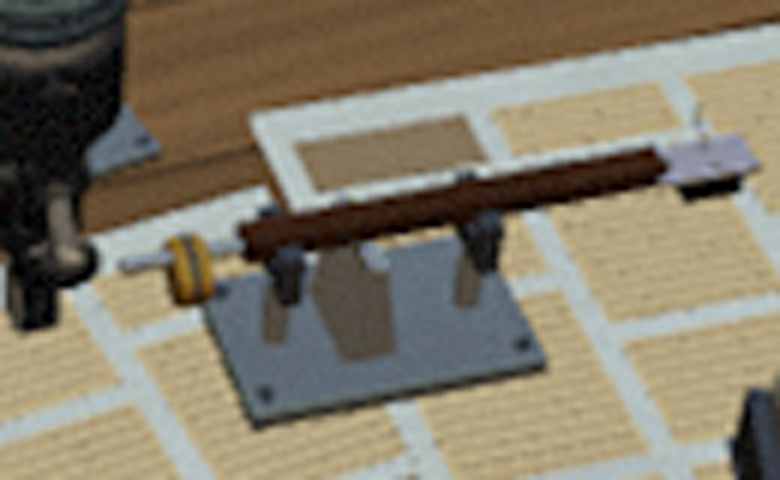

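The arm is level (lean about 0.006), with head and tail at the same height and clear of both forks. Next I'll fetch the small saddle at (0.513,-0.294), opening the fingers on the way.

>>> send_rows(
  series=[
    [[0,0,0],[0,-20,50],1],
    [[0,0,0],[0,-45,100],1],
    [[0,0,10],[-8,-90,140],0.2],
    [[0,0,20],[-16,-140,150],0.2],
    [[0,0,30],[-24,-180,150],0.2],
    [[0,0,33.8],[-27,-196,150],0.2],
    [[0,0,33.8],[-27,-196,150],0.2],
    [[0,0,33.8],[-27,-196,150],0.2],
    [[0,0,33.8],[-27,-196,150],0.2],
  ],
)

```text
time_s: 10.42
eef_pos: [0.5128, -0.2929, 0.2002]
eef_rot: [-0.0, 0.511, 0.86, 0.0]
wrist_force: [0.2, 0.4, 0.0]
opening: 0.402
grasp_force: 0.0
```

```bash
python3 -c "
from h import *
st()
c=camera('wrist'); cv2.imwrite('pics/w1.png',c['pixels'][:,:,::-1])
np.savez('w1.npz',**{k:c[k] for k in c}); print(c['xyz'],c['orientation'],c['camera_matrix'])
for n in ['wrist','top','scene']:
    if n!='wrist': camera(n)
    for t in ['saddle_mid','saddle_boss']: print(n,t,[(np.round(np.array(d['xyz'])*1e3).tolist(),round(d['conf'],2)) for d in spotter.landmark_of(t,n)])
arm()"
```

```text
t 10.43 p [ 512.8 -292.9  200.2] q [-0.     0.511  0.86   0.   ] F [0.19 0.38 0.01] op 0.402 g 0.0
[ 0.47598212 -0.22472353  0.34349506] [ 0.95762164 -0.14867981 -0.03731919  0.24384911] [[316.05789507   0.         259.5099399 ]
 [  0.         316.05789507 193.69197652]
 [  0.           0.           1.        ]]
wrist saddle_mid [([515.0, -288.0, 27.0], 0.7)]
wrist saddle_boss [([512.0, -299.0, 35.0], 0.96)]
top saddle_mid []
top saddle_boss []
scene saddle_mid [([508.0, -293.0, 29.0], 0.71), ([553.0, -387.0, 40.0], 0.59)]
scene saddle_boss [([513.0, -293.0, 35.0], 0.71)]
H [[578. 240.  78.]
 [571. 238.  77.]] T [[541. -60.  75.]
 [546. -58.  73.]] O [[562.  94.  74.]
 [561.  94.  72.]]
lean(+ = head up) 0.019 yaw 84.05452315500146
```

View pics/w1.png

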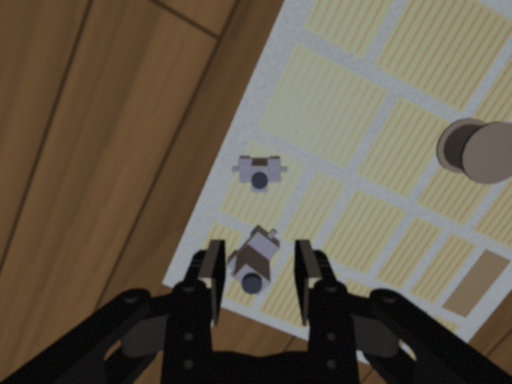

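The wrist view has the small saddle at (260,172), with its pins level from (234,168) to (286,168), so the yaw matches the tool. The larger one is at (255,258). I'll back-project the small one.

```bash
cat >> h.py <<'E'
from scipy.spatial.transform import Rotation as R
def ray(c,u,v,z):
    K=np.array(c["camera_matrix"]);q=np.array(c["orientation"])
    d=R.from_quat([q[1],q[2],q[3],q[0]]).apply([(u-K[0,2])/K[0,0],-(v-K[1,2])/K[1,1],-1])
    p=np.array(c["xyz"]);return p+d*(z-p[2])/d[2]
def proj(c,P):
    K=np.array(c["camera_matrix"]);q=np.array(c["orientation"])
    x=R.from_quat([q[1],q[2],q[3],q[0]]).inv().apply(np.array(P)-np.array(c["xyz"]))
    return np.array([K[0,2]-K[0,0]*x[0]/x[2],K[1,2]+K[1,1]*x[1]/x[2]])
E
python3 -c "
from h import *
c=np.load('w1.npz')
g=cv2.cvtColor(c['pixels'],cv2.COLOR_RGB2GRAY)[145:200,225:295].copy()
cv2.imwrite('pics/w1c.png',cv2.resize(c['pixels'][145:200,225:295,::-1],None,fx=10,fy=10,interpolation=cv2.INTER_CUBIC))
hs=c['pixels'][145:200,225:295].astype(int); m=(hs.sum(2)<150).astype(np.uint8)
n,l,s,ce=cv2.connectedComponentsWithStats(m)
for i in range(1,n):
  if s[i,4]>30: print(s[i],ce[i]+[225,145], ray(c,*(ce[i]+[225,145]),.058))
for P in ([.513,-.294,.0095],[.513,-.294,.06],[.555,-.386,.04]): print(proj(c,P))
print(ray(c,234,168,.0095),ray(c,286,168,.0095))
"
```

```text
[259.26539084 169.36225644]
[259.16912989 181.82820655]
[252.70690028 266.40296372]
[ 0.48829395 -0.30573981  0.0095    ] [ 0.53765478 -0.27885324  0.0095    ]
```

View pics/w1c.png

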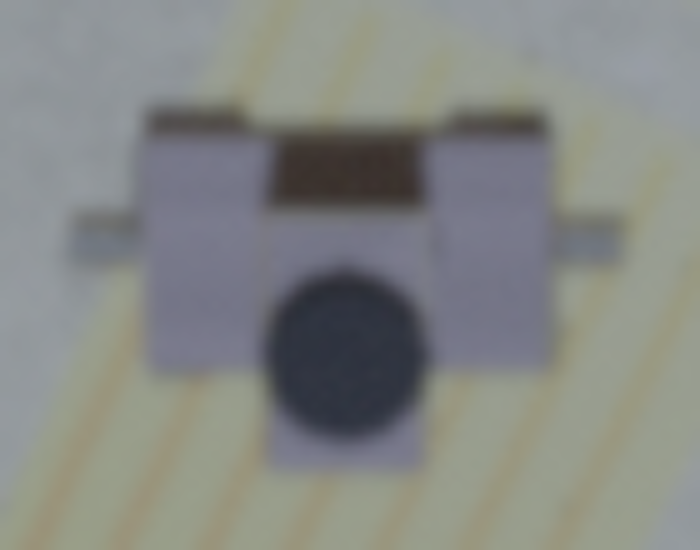

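>>> send_rows(
  series=[
    [[0,0,0],[0,-0.5,-60],0.2],
    [[0,0,0],[0,-0.5,-120],0.2],
    [[0,0,0],[0,-0.5,-160],0.2],
    [[0,0,0],[0,-0.5,-179],0.2],
    [[0,0,0],[0,-0.5,-179],0.2],
    [[0,0,0],[0,-0.5,-179],1],
    [[0,0,0],[0,-0.5,-179],1],
    [[0,0,0],[0,-0.5,-179],1],
    [[0,0,0],[0,-0.5,-179],1],
    [[0,0,0],[0,-0.5,-179],1],
  ],
)

```text
time_s: 12.52
eef_pos: [0.514, -0.2956, 0.0235]
eef_rot: [0.002, 0.511, 0.86, -0.0]
wrist_force: [0.2, 0.1, 7.1]
opening: 0.175
grasp_force: 59.4
```

>>> send_rows(
  series=[
    [[0,0,0],[0,0,30],1],
    [[0,0,0],[0,0,80],1],
    [[0,0,0],[0,10,130],1],
    [[0,0,-8],[6,50,170],1],
    [[0,0,-16],[12,100,179],1],
    [[0,0,-24],[18,150,179],1],
    [[0,0,-34.1],[26,210,179],1],
    [[0,0,-34.1],[32,265,179],1],
    [[0,0,-34.1],[39,320,179],1],
    [[0,0,-34.1],[42,347,179],1],
  ],
)

```text
time_s: 13.78
eef_pos: [0.5544, 0.0554, 0.2009]
eef_rot: [0.0, 0.739, 0.673, 0.0]
wrist_force: [0.7, -0.3, -1.3]
opening: 0.177
grasp_force: 58.5
```

>>> send_rows(
  series=[
    [[0,0,0],[0,0,0],1],
    [[0,0,0],[0,0,0],1],
  ],
)

```text
time_s: 14.02
eef_pos: [0.5545, 0.052, 0.2005]
eef_rot: [0.0, 0.74, 0.672, -0.0]
wrist_force: [-1.0, 0.1, -0.2]
opening: 0.179
grasp_force: 58.5
```

```bash
python3 -c "
from h import *
st()
for n in ['wrist','top','scene']:
    c=camera(n); cv2.imwrite(f'pics/h_{n}.png',c['pixels'][:,:,::-1]); np.savez(f'h_{n}.npz',**{k:c[k] for k in c})
    for t in ['saddle_mid','saddle_boss','edge','stand','front_fork','rear_fork']:
        print(n,t,[np.round(np.array(d['xyz'])*1e3).tolist() for d in spotter.landmark_of(t,n) if abs(d['xyz'][0]-.56)<.05 and d['xyz'][1]>0])
arm()"
```

```text
t 14.03 p [554.5  52.  200.5] q [ 0.     0.74   0.672 -0.   ] F [-1.    0.12 -0.21] op 0.179 g 58.529939353466034
wrist saddle_mid [[559.0, 55.0, 207.0], [558.0, 50.0, 211.0], [558.0, 108.0, 66.0]]
wrist saddle_boss [[554.0, 53.0, 210.0]]
wrist edge [[563.0, 53.0, 65.0], [552.0, 48.0, 211.0]]
wrist stand [[553.0, 52.0, -1.0]]
wrist front_fork [[560.0, 111.0, 62.0]]
wrist rear_fork [[547.0, 16.0, 65.0], [551.0, 54.0, 2.0]]
top saddle_mid []
top saddle_boss [[559.0, 109.0, 59.0]]
top edge [[556.0, 56.0, 73.0]]
top stand [[554.0, 55.0, -3.0]]
top front_fork [[558.0, 110.0, 56.0]]
top rear_fork [[550.0, 15.0, 65.0], [553.0, 56.0, -1.0]]
scene saddle_mid [[553.0, 57.0, 204.0]]
scene saddle_boss [[555.0, 51.0, 210.0]]
scene edge [[558.0, 55.0, 72.0]]
scene stand [[555.0, 52.0, -0.0]]
scene front_fork [[560.0, 110.0, 62.0]]
scene rear_fork [[551.0, 15.0, 60.0]]
H [[ nan  nan  nan]
 [573. 237.  75.]] T [[541. -60.  76.]
 [546. -58.  74.]] O [[561.  96.  75.]
 [562.  95.  75.]]
lean(+ = head up) 0.007 yaw 84.1955453839581
```

View pics/h_wrist.png

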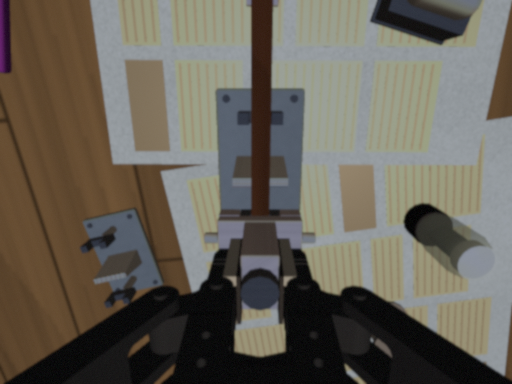

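```bash
python3 -c "
from h import *
c=np.load('h_wrist.npz'); p=c['pixels'].astype(int)
A=[]
for v in list(range(20,85,8))+list(range(130,205,8)):
    r=p[v]; m=[u for u in range(235,290) if r[u,0]-r[u,2]>25 and r[u].sum()<260 and r[u,0]>1.5*r[u,2]]
    u=np.mean(m) if m else np.nan; P=ray(c,u,v,.082); A.append(P); print(v,len(m),round(u,1),np.round(P*1e3,1))
A=np.array(A)
k=np.polyfit(A[:,1],A[:,0],1); print('line x at y54',np.polyval(k,.054),'yaw',90-np.degrees(np.arctan(k[0])))
print('pins',ray(c,206,238,.1865)*1e3,ray(c,314,238,.1865)*1e3)
print(proj(c,[.5545,.052,.237]),proj(c,[.5545,.052,.1865]), proj(c,[.555,.054,.07]),proj(c,[.55,.0,.07]))
cr=lambda a,f:cv2.resize(a[:,:,::-1],None,fx=f,fy=f,interpolation=cv2.INTER_CUBIC)
cv2.imwrite('pics/hw.png',cr(c['pixels'][140:320,190:330],3.3))
"
```

```text
20 20 261.5 [568.5 180.2  82. ]
28 19 261.0 [567.6 174.9  82. ]
36 19 261.0 [567.1 169.6  82. ]
44 18 261.5 [567.  164.1  82. ]
52 18 261.5 [566.5 158.6  82. ]
60 17 261.0 [565.5 153.   82. ]
68 18 261.5 [565.4 147.3  82. ]
76 17 261.0 [564.4 141.6  82. ]
84 17 261.0 [563.9 135.7  82. ]
130 16 260.5 [560.1 100.4  82. ]
138 16 260.5 [559.5  93.9  82. ]
146 16 260.5 [558.8  87.4  82. ]
154 16 260.5 [558.2  80.7  82. ]
162 18 259.5 [556.7  74.   82. ]
170 17 260.0 [556.4  67.1  82. ]
178 17 260.0 [555.8  60.1  82. ]
186 15 260.0 [555.1  53.   82. ]
194 15 260.0 [554.4  45.8  82. ]
202 15 260.0 [553.7  38.5  82. ]
line x at y54 0.5551678884912945 yaw 83.96395370558142
pins [525.68325268  56.87697312 186.5       ] [584.44958616  51.16603715 186.5       ]
[259.18778314 298.50972951] [259.32297584 241.42752549] [259.79856399 181.21760904] [260.05592059 236.27749561]
```

View pics/hw.png

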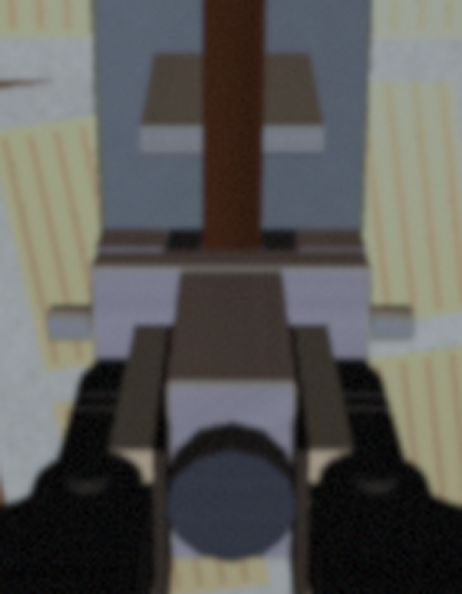

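>>> send_rows(
  series=[
    [[0,0,-0.5],[0.3,0,-40],1],
    [[0,0,-0.5],[0.3,0,-75],1],
    [[0,0,-0.5],[0.3,0,-90],1],
    [[0,0,-0.5],[0.3,0,-93],1],
    [[0,0,-0.5],[0.3,0,-96],1],
    [[0,0,-0.5],[0.3,0,-98],1],
    [[0,0,-0.5],[0.3,0,-100],1],
    [[0,0,-0.5],[0.3,0,-100],1],
    [[0,0,-0.5],[0.3,0,-100],1],
  ],
)

```text
time_s: 16.6
eef_pos: [0.555, 0.0525, 0.1004]
eef_rot: [0.0, 0.743, 0.669, 0.0]
wrist_force: [0.0, -0.3, -0.8]
opening: 0.176
grasp_force: 58.6
```

```bash
python3 -c "
from h import *
st();arm()
c=camera('wrist'); np.savez('d.npz',**{k:c[k] for k in c}); a=c['pixels'][:,:,::-1]
cv2.imwrite('pics/d.png',cv2.resize(a[120:320,180:340],None,fx=2.9,fy=2.9,interpolation=cv2.INTER_CUBIC))"
```

```text
t 16.6 p [555.   52.5 100.4] q [0.    0.743 0.669 0.   ] F [ 0.01 -0.26 -0.79] op 0.176 g 58.55021171271801
H [[574. 242.  78.]
 [573. 236.  73.]] T [[541. -60.  74.]
 [545. -55.  74.]] O [[560.  95.  73.]
 [561.  92.  72.]]
lean(+ = head up) 0.012 yaw 84.03279886032337
```

View pics/d.png

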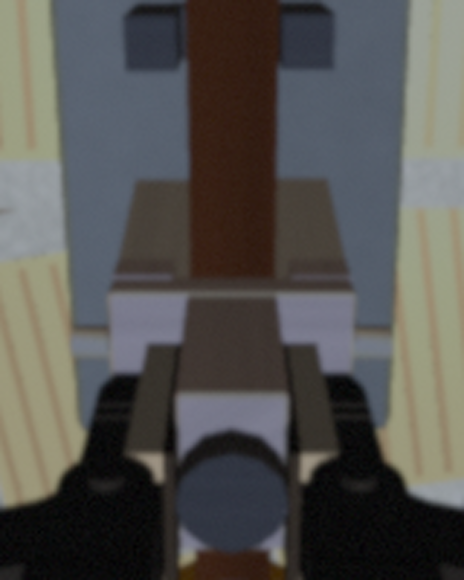

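The picture shows the beam (columns 190–276) centred in the saddle's bridge (110–354), with no contact force. Lowering it slowly now.

>>> send_rows(
  series=[
    [[0,0,0],[0,0,-1],1],
    [[0,0,0],[0,0,-2],1],
    [[0,0,0],[0,0,-2.5],1],
    [[0,0,0],[0,0,-3],1],
    [[0,0,0],[0,0,-3],1],
    [[0,0,0],[0,0,-3],1],
  ],
)

```text
time_s: 17.8
eef_pos: [0.5549, 0.0525, 0.0973]
eef_rot: [-0.0, 0.743, 0.669, -0.0]
wrist_force: [-0.3, -0.9, -0.3]
opening: 0.177
grasp_force: 58.6
```

>>> send_rows(
  series=[
    [[0,0,0],[0,0,-0.5],1],
    [[0,0,0],[0,0,-1],1],
    [[0,0,0],[0,0,-1],1],
  ],
)

```text
time_s: 18.18
eef_pos: [0.5549, 0.0526, 0.0964]
eef_rot: [0.0, 0.743, 0.669, 0.0]
wrist_force: [0.2, 0.8, 0.5]
opening: 0.182
grasp_force: 58.7
```

>>> send_rows(
  series=[
    [[0,0,0],[0,0,-0.5],1],
    [[0,0,0],[0,0,-1],1],
    [[0,0,0],[0,0,-1],1],
  ],
)

```text
time_s: 18.55
eef_pos: [0.5551, 0.0526, 0.0963]
eef_rot: [0.0, 0.743, 0.669, 0.0]
wrist_force: [-2.8, 0.3, 8.3]
opening: 0.178
grasp_force: 59.8
```

>>> send_rows(
  series=[
    [[0,0,0],[0,0,0.7],1],
    [[0,0,0],[0,0,0.7],1],
    [[0,0,0],[0,0,0.7],0.5],
    [[0,0,0],[0,0,0.7],0.3],
    [[0,0,0],[0,0,0.7],0.3],
    [[0,0,0],[0,0,0.7],0.3],
    [[0,0,0],[0,0,0.7],0.3],
  ],
)

```text
time_s: 19.42
eef_pos: [0.5549, 0.0525, 0.0959]
eef_rot: [-0.0, 0.743, 0.669, -0.0]
wrist_force: [-0.1, 0.8, 0.6]
opening: 0.343
grasp_force: 0.0
```

```bash
python3 -c "
from h import *
st();arm()
c=camera('wrist'); np.savez('r.npz',**{k:c[k] for k in c})
for t in ['saddle_mid','saddle_boss']: print([np.round(np.array(d['xyz'])*1e3).tolist() for d in spotter.landmark_of(t,'wrist')])"
```

```text
t 19.43 p [554.9  52.5  95.9] q [-0.     0.743  0.669 -0.   ] F [-0.06  0.77  0.64] op 0.343 g 0.0
H [[575. 241.  79.]
 [572. 238.  74.]] T [[542. -60.  76.]
 [547. -56.  75.]] O [[560.  97.  74.]
 [562.  94.  72.]]
lean(+ = head up) 0.01 yaw 84.4203411098585
[[556.0, 55.0, 103.0], [559.0, 96.0, 68.0]]
[[558.0, 49.0, 106.0]]
```

Released, and the arm is still level. I'll lift straight up, wait, and check.

>>> send_rows(
  series=[
    [[0,0,0],[0,0,8],0.3],
    [[0,0,0],[0,0,20],0.3],
    [[0,0,0],[0,0,40],0.3],
    [[0,0,0],[0,0,80],0.3],
    [[0,0,0],[-20,-50,120],0.3],
    [[0,0,0],[-40,-100,120],0.3],
    [[0,0,0],[-40,-100,120],0.3],
    [[0,0,0],[-40,-100,120],0.3],
    [[0,0,0],[-40,-100,120],0.3],
    [[0,0,0],[-40,-100,120],0.3],
  ],
)

```text
time_s: 21.22
eef_pos: [0.515, -0.0464, 0.2157]
eef_rot: [-0.0, 0.743, 0.67, -0.0]
wrist_force: [-0.0, -0.6, 0.2]
opening: 0.349
grasp_force: 0.0
```

>>> send_rows(
  series=[
    [[0,0,0],[0,0,0],0.3],
    [[0,0,0],[0,0,0],0.3],
    [[0,0,0],[0,0,0],0.3],
    [[0,0,0],[0,0,0],0.3],
    [[0,0,0],[0,0,0],0.3],
    [[0,0,0],[0,0,0],0.3],
    [[0,0,0],[0,0,0],0.3],
    [[0,0,0],[0,0,0],0.3],
  ],
)

```text
time_s: 22.22
eef_pos: [0.5149, -0.0475, 0.216]
eef_rot: [-0.0, 0.743, 0.669, 0.0]
wrist_force: [0.9, 0.2, 0.4]
opening: 0.349
grasp_force: 0.0
```

```bash
python3 -c "
from h import *
st();arm('f')
for n in ['top','scene']:
  for t in ['saddle_mid','saddle_boss','edge']: print(n,t,[np.round(np.array(d['xyz'])*1e3).tolist() for d in spotter.landmark_of(t,n)])
a=cv2.imread('pics/f_scene.png')[140:240,240:370];b=cv2.imread('pics/f_top.png')[155:205,145:260]
a=cv2.resize(a,(520,400),interpolation=cv2.INTER_CUBIC)
cv2.imwrite('pics/fc.png',a)
"
```

```text
t 22.23 p [514.9 -47.5 216. ] q [-0.     0.743  0.669  0.   ] F [0.94 0.21 0.42] op 0.349 g 0.0
H [[577. 239.  82.]
 [572. 238.  73.]] T [[ nan  nan  nan]
 [545. -59.  76.]] O [[560.  94.  73.]
 [564.  94.  73.]]
lean(+ = head up) 0.012 yaw 84.40084746079272
top saddle_mid [[695.0, -166.0, -1.0], [557.0, -385.0, 37.0]]
top saddle_boss [[556.0, 56.0, 110.0]]
top edge [[558.0, 57.0, 75.0], [384.0, -44.0, 52.0], [290.0, 247.0, 74.0]]
scene saddle_mid [[555.0, 53.0, 103.0], [550.0, -386.0, 39.0]]
scene saddle_boss [[555.0, -389.0, 44.0], [554.0, 53.0, 108.0]]
scene edge [[557.0, 57.0, 72.0], [385.0, -43.0, 47.0], [290.0, 250.0, 70.0], [558.0, 53.0, 111.0]]
```

View pics/fc.png

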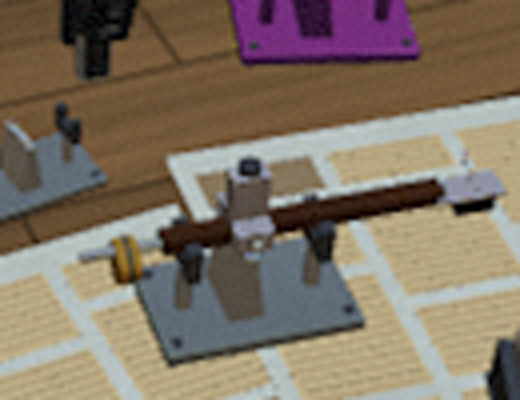

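The saddle sits upright astride the beam over the blade (crop (248,200), middle at z 0.103 as it must be). The arm is level and clear of the forks, and the robot is away from everything, so I'm handing in.

```bash
python3 -c "
from h import *
print(ctrl.hand_in())"
```

```text
the job is handed in; nothing more can be done
None
```

I slid the tonearm until it balanced level on the knife edge, set the smaller saddle astride the beam above the edge with the arm still level, and handed the job in at about 22 s; hand-in returned no verdict.

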